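# Pin the key clamp and touch off its pad

## Robot

A 6-joint arm with a two-finger parallel gripper is mounted at the origin on the work surface. World frame = base frame: x ahead of the robot, y to its left, z up, the work surface at z = 0. Lengths are in m, angles in rad, forces in N, time in s.
With the tool pointing down it reaches from about 0.3 to 0.775 m from the base axis. Payload 14.6 kg.
Tool frame: the origin (TCP) lies on the centre line of the jaws, within the pads' length; the fingertips stand 19 mm ahead of it and the grasp point (between the pads) is the TCP; y points along the fingers, x is the direction in which the jaws open and shut, and the axes are right-handed (so a half turn about y gives the same grasp; the last joint's range is limited). The gripper opens to 94 mm and grips with 3 to 60 N. Pads are 16 mm wide; open, the fingers measure 119 mm over their backs; the gripper's body (75 mm by 177 mm) begins 78 mm behind the grasp point.
Start: joints at [1.184, 0.3, 1.521, -0, 1.321, -0.067], TCP at [0.173, 0.522, 0.224] pointing down, gripper open.
Joint ranges: [-3.03, 3.03], [-0.79, 2.21], [0.23, 2.52], [-1.04, 4.18], [0, 3.07], [-2.55, 2.55]. Speed limits (rad/s): [2.22, 2.22, 2.57, 3.14, 3.14, 3.14].

## Interface

Orientations are given as [roll, pitch, yaw] about the fixed x, y, z axes, in that order (R = Rz(yaw) Ry(pitch) Rx(roll)).
In Python, from station import get_obs, cams, workorder gives the robot as it stands.
- The arm moves only by the shell command python3 -m handwheel 'ROWS' [FORCE]. ROWS is JSON, a list of rows, each an object of numbers: "fingers": the opening, from -1 (shut) to 1 (fully open); "x", "y", "z": the shift along the tool's x, y, z in m; "spin": the turn about the tool's y in degrees. In form: [{"fingers": .., "x": .., "y": .., "z": .., "spin": ..}, ...]. A call has exactly 10 rows; each row is the pose to reach, as a shift and turn from the pose commanded when the call began, along the tool's axes at that moment; what a row does not reach only later rows make up. A row lasts 1/10 s, in which the tool goes at most 50 mm and 8.59 degrees, less where a joint would pass 70% of its speed; a pose out of reach is approached as far as the arm can. A call with a gripper value outside its range is refused whole. The fingers move at their own pace and stop on an object; FORCE is the grip in N (left out, the last holds). Time passes only in rows, so rows that repeat a pose let the fingers close, or fill a call up. It gives the time, the measured TCP pose, the force and the opening at its end, in the units of the state.
- get_obs(): the state, without advancing time (a new reading comes with each control period).
- cams.camera(name): name is "scene" or "top"; returns (picture, depth): 480x640x3 uint8, red, green, blue; 480x640 float32, m along the optical axis (not along the pixel's ray), 0 where there is no reading.
- cams.get_calibration(name): a dict with "fx", "fy", "cx", "cy" (pixels), "view" (4x4, takes a point from world to camera coordinates). Camera axes: x right, y down, z forward; pixel columns grow to the right and rows downward; lengths in m; the calibration is good to about 2 mm. A picture is of the moment at which its call begins. get_calibration takes no time and is no camera call.
- workorder.hand_in(): hands the job in, once; it reports no verdict.
The state is a dict: "time_s": time; "qpos": joint angles; "joint_vel": joint speeds; "tau": joint torques, N m; "ee_pos": TCP position; "eef_rot": TCP orientation; "force": force on the tool from outside, world axes, zero at the start; "moment": the same for the moment, N m; "grip_width": finger opening in m.
Only numpy, scipy, OpenCV 4.12 (cv2) and the standard library are available. Lean on these libraries where they do the work, as an engineer would, in place of code of your own. Each camera call takes 0.05 s, during which the arm holds its last target. There are 200 camera calls.

## Task

Get the key clamp ready for touch-off: first push its red-headed locking pin down until the head sits fully home on the fork. Then lift the orange touch probe out of its stand and hold it square to the sloped deck, with its tip on the orange dot of the white sprung pad, pressing lightly so that the pad is sunk about half its travel, never hard; the program finishes while still holding it there. Leave the padlock, the computer mouse and the pink bottle where they are.

Things in the scene. Friction and masses are not known exactly. Their poses are not given: they have to be found in the camera images.
- clamp: Key clamp unit, fixed: cream base 170 x 220 x 30 mm (x, y, z), origin under its centre, front (-x) about facing the robot. On its -y half a teal block, 100 x 100 mm top sloping 20 degrees, low at the front, highest edge 86 mm up, carries the pad. On its +y half a dark steel fork (top of upper ear 62 mm up) with a brass lug between its ears; the upright locking pin is at (0, 60) mm.
- pin (a joint): How far the locking pin has been pushed down, m: 0 = head 30 mm above the upper ear, 0.030 = head seated on the ear (fully home). It starts between 0.002 and 0.012. The pin is a stiff sliding fit: it needs about 5 to 6 N and stays where it is left; at home it meets a hard stop.
- pin_head (a point): Centre of the top of the locking pin's red head, a disc 24 mm in diameter and 7 mm thick on a 10 mm steel shank; moves with the pin, straight down. Its top is 69 mm above the bench when home, 87 to 97 mm at the start. Can be pushed with closed fingertips.
- pad (a joint): How far the sprung touch pad is pressed in, m: 0 = out, 0.008 = bottomed. It moves at right angles to the sloped deck. It takes 2 N to start moving, 4 N at half travel (0.004), 6 N at the bottom, and springs back.
- pad_spot (a point): Centre of the orange dot (12 mm across) on the face of the white pad (32 mm across, standing 10 mm out of the sloped deck, dark ring round it). Moves with the pad. Its z axis points out of the pad, square to pad and deck, 20 degrees from vertical, leaning to the clamp's front; about 78 mm above the bench when the pad is out.
- stand: Black block 90 x 90 x 70 mm, fixed to the bench, origin at the centre of its underside; a 15 mm hole runs down through its middle and holds the probe.
- probe: Touch probe, loose, 126 mm long, 0.08 to 0.17 kg, upright in the stand. Origin at the tip, z towards the handle. From the tip: steel stem 10 mm across with 8 mm ball tip to 62 mm; aluminium collar 30 mm across to 68 mm, resting on the stand (tip 8 mm above the bench); orange square handle 18 x 18 mm, sides along x and y, to 126 mm.
- probe_tip (a point): The very tip of the probe (same point and axes as the probe's origin).
- probe_grip (a point): Point on the probe's axis 100 mm above the tip, in the handle: where to grip it (108 mm above the bench while in the stand).
- padlock: Bystander: brass padlock lying flat, 78 x 48 x 22 mm, origin under the centre of its brass body.
- mouse: Bystander: black computer mouse 105 x 60 x 30 mm, origin at the centre of its underside.
- bottle: Bystander: pink bottle with white cap, 56 mm in diameter, 120 mm high, origin at the centre of its underside.
Mind the look-alikes: they are no part of the job. What is shaped like the probe but blue or green is not meant.

How it is judged:
By the outcome, as a careful person would: the job done as asked, in the order asked, and still so for the second after the job is handed in, while the arm keeps its last pose, push and grip.
It also fails if it takes over 48 s, if anything falls off the work surface, if the arm or the gripper's body presses on something with over 40 N, if the wrist force passes 120 N, or if a joint passes its speed limit or range.

## Working session

There is one attempt and no reset: what is moved stays moved. The work goes in short steps, Python scripts to look and compute and a shell command to move; the robot and the scene stay as the last step left them, time stands still between calls to the robot, and variables do not carry over. Pictures are saved under pics/ and viewed, about 8 in all and at most 12, crops included, and the job is handed in when it is done.

```bash
ls; mkdir -p pics; cat > h.py <<'E'
import numpy as np, cv2
from station import get_obs, cams, workorder
def grab(n,save=None):
    p,d=cams.camera(n); p=np.array(p)
    if save: cv2.imwrite(f'pics/{save}.png',p[:,:,::-1])
    return p,np.array(d)
def world(n,u,v,depth=None,z=None):
    c=cams.get_calibration(n); V=np.array(c['view']); R,t=V[:3,:3],V[:3,3]
    r=np.array([(u-c['cx'])/c['fx'],(v-c['cy'])/c['fy'],1.])
    o=-R.T@t; w=R.T@r
    return o+w*(depth if depth is not None else (z-o[2])/w[2])
def proj(n,P):
    c=cams.get_calibration(n); V=np.array(c['view']); q=V[:3,:3]@np.array(P)+V[:3,3]
    return np.array([c['fx']*q[0]/q[2]+c['cx'],c['fy']*q[1]/q[2]+c['cy'],q[2]])
E
python3 - <<'E'
from h import *
for n in('scene','top'):
    grab(n,n+'1'); c=cams.get_calibration(n); V=np.array(c['view']);print(n,c['fx'],-V[:3,:3].T@V[:3,3],V[2,:3])
print(get_obs())
E
```

```text
pics
scene 493.529897536176 [ 1.11254422 -0.01849076  0.70861523] [-0.6585391   0.01795705 -0.75233224]
top 613.4206627724816 [0.47823091 0.00280654 1.15033521] [ 0.11931387 -0.00454808 -0.99284617]
{'time_s': 0.1, 'qpos': array([ 1.18441876e+00,  3.00415969e-01,  1.52149305e+00,  5.12831291e-06,
        1.32070159e+00, -6.65709508e-02]), 'joint_vel': array([-2.37863967e-05, -2.15198592e-03, -1.76203772e-03, -1.33692429e-03,
        2.01028663e-05,  9.80767619e-04]), 'tau': array([-8.43104754e-04, -5.32653880e+01, -3.53273535e+01,  7.08963582e-02,
        2.35901383e-02, -5.14088356e-05]), 'ee_pos': array([0.17281915, 0.5219259 , 0.2239538 ]), 'eef_rot': array([-1.57072365e+00,  1.01537030e-03,  1.25098848e+00]), 'force': array([0.42957014, 0.49963082, 0.303453  ]), 'moment': array([ 0.01578255,  0.01035546, -0.04004934]), 'grip_width': 0.09422000122643595}
```

View pics/scene1.png

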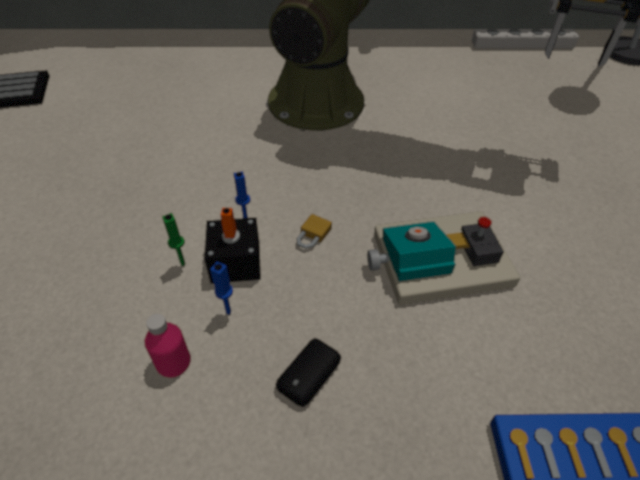

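View pics/top1.png

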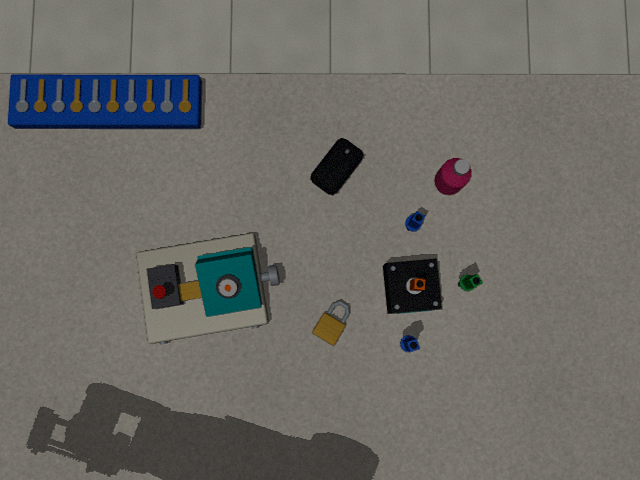

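Candidates for the probe in the top view: orange handle at (418,284), in the black stand. Look-alikes are blue (414,221), blue (409,343) and green (470,282). I choose the orange one. The pin head is red at (160,291) and the pad is at (228,287). The next script measures these and makes a close crop.

```bash
cat >> h.py <<'E'
def hsvmask(p,lo,hi): return cv2.inRange(cv2.cvtColor(p,cv2.COLOR_RGB2HSV),np.array(lo),np.array(hi))
def cen(m,box):
    x0,y0,x1,y1=box; k=np.zeros_like(m); k[y0:y1,x0:x1]=m[y0:y1,x0:x1]
    v,u=np.nonzero(k); return u,v
def tri(a,b):
    A=np.zeros((3,3));B=np.zeros(3)
    for n,(u,v) in (('top',a),('scene',b)):
        o=world(n,u,v,depth=0);w=world(n,u,v,depth=1)-o;w/=np.linalg.norm(w);M=np.eye(3)-np.outer(w,w);A+=M;B+=M@o
    return np.linalg.solve(A,B)
E
python3 - <<'E'
from h import *
T,dT=grab('top');S,dS=grab('scene')
boxes={'pin':((145,275,180,310),(465,210,505,235)),'dot':((215,275,240,300),(405,222,432,245)),'probe':((400,270,430,300),(215,200,240,240))}
for k,(bt,bs) in boxes.items():
    lo,hi=((0,150,60),(5,255,255)) if k=='pin' else ((4,150,90),(16,255,255))
    r=[]
    for n,p,d,b in(('top',T,dT,bt),('scene',S,dS,bs)):
        u,v=cen(hsvmask(p,lo,hi),b); c=(u.mean(),v.mean());r.append(c)
        W=np.array([world(n,x,y,depth=d[y,x]) for x,y in zip(u,v)])
        print(k,n,len(u),np.round(c,1),'med',np.round(np.median(W,0),4),'zmax',np.round(np.percentile(W[:,2],95),4))
        if k=='probe':
            s=W[:,2]>0.118; print('  top face',s.sum(),W[s].mean(0).round(4),'rect',cv2.minAreaRect((W[s][:,:2]*1000).astype(np.float32)))
    print('  tri',tri(*r).round(4))
for n,p,d in(('top',T,dT),('scene',S,dS)):
    m=hsvmask(p,(80,120,40),(98,255,255)); v,u=np.nonzero(m)
    W=np.array([world(n,x,y,depth=d[y,x]) for x,y in zip(u,v)]); s=W[:,2]>0.045;W=W[s]
    for i in range(4):
        c=W.mean(0);nn=np.linalg.svd(W-c,full_matrices=0)[2][2];nn*=np.sign(nn[2]);e=(W-c)@nn; W=W[abs(e)<max(.003,1.5*e.std())]
    print(n,len(W),c.round(4),'normal',nn.round(4),'tilt',np.degrees(np.arccos(nn[2])),'yaw',np.degrees(np.arctan2(-nn[1],-nn[0])),cv2.minAreaRect((W[:,:2]*1000).astype(np.float32)),e.std())
# cream base & stand top
v,u=np.nonzero(dT>0);W=np.array([world('top',x,y,depth=dT[y,x]) for x,y in zip(u,v)])
s=(W[:,2]>.024)&(W[:,2]<.036)&(W[:,1]>.1);print('base',s.sum(),cv2.minAreaRect((W[s][:,:2]*1000).astype(np.float32)))
s=(W[:,2]>.064)&(W[:,2]<.076)&(W[:,1]<-.08)&(W[:,0]>.3)&(W[:,0]<.6);print('stand',s.sum(),cv2.minAreaRect((W[s][:,:2]*1000).astype(np.float32)))
a=cv2.resize(T[200:370,120:320],None,fx=2,fy=2,interpolation=2);b=cv2.resize(T[200:370,370:500],None,fx=3,fy=2*1.5,interpolation=2)
a=cv2.resize(a,(400,400));b=cv2.resize(b,(390,510))[:400]
cv2.imwrite('pics/crop1.png',np.hstack([a,b])[:,:,::-1])
E
```

```text
pin top 118 [158.9 291.6] med [0.5192 0.2847 0.0943] zmax 0.0977
pin scene 96 [484.2 222. ] med [0.5236 0.2847 0.0941] zmax 0.0959
  tri [0.52   0.2858 0.0909]
dot top 31 [227.4 287.5] med [0.527  0.1701 0.0779] zmax 0.0824
dot scene 8 [417.5 230.5] med [0.5278 0.1691 0.0782] zmax 0.4887
  tri [0.5275 0.17   0.0787]
probe top 65 [419.  284.1] med [ 0.5295 -0.1553  0.1333] zmax 0.136
  top face 65 [ 0.531  -0.1556  0.1333] rect ((531.23828125, -155.64483642578125), (16.886205673217773, 16.753929138183594), 88.9771499633789)
probe scene 136 [226.9 219.6] med [ 0.5392 -0.1558  0.1264] zmax 0.1349
  top face 88 [ 0.5369 -0.1552  0.1299] rect ((533.2737426757812, -155.47683715820312), (15.884134292602539, 16.438840866088867), 83.99066925048828)
  tri [ 0.5319 -0.1579  0.1137]Traceback (most recent call last):
  File "<stdin>", line 16, in <module>
  File "h.py", line 8, in world
    c=cams.get_calibration(n); V=np.array(c['view']); R,t=V[:3,:3],V[:3,3]
ValueError: time passes only in moves, steps and waits
```

```bash
python3 - <<'E'
s=open('h.py').read()
s=s.replace("def grab","CAL={n:cams.get_calibration(n) for n in('scene','top')}\ndef grab",1).replace("c=cams.get_calibration(n);","c=CAL[n];")
s+='''
def cloud(n,d,m=None):
    c=CAL[n];V=np.array(c['view']);v,u=np.nonzero((d>0) if m is None else (m>0)&(d>0));q=d[v,u]
    C=np.c_[(u-c['cx'])/c['fx']*q,(v-c['cy'])/c['fy']*q,q];return (C-V[:3,3])@V[:3,:3]
'''
open('h.py','w').write(s)
E
python3 - <<'E'
from h import *
T,dT=grab('top');S,dS=grab('scene')
for n,p,d in(('top',T,dT),('scene',S,dS)):
    W=cloud(n,d,hsvmask(p,(80,120,40),(98,255,255)));W=W[W[:,2]>.045]
    for i in range(4):
        c=W.mean(0);nn=np.linalg.svd(W-c,full_matrices=0)[2][2];nn*=np.sign(nn[2]);e=(W-c)@nn; W=W[abs(e)<max(.003,1.5*e.std())]
    print(n,len(W),c.round(4),'normal',nn.round(4),'tilt',np.degrees(np.arccos(nn[2])),'yaw',np.degrees(np.arctan2(-nn[1],-nn[0])),cv2.minAreaRect((W[:,:2]*1000).astype(np.float32)),e.std())
W=cloud('top',dT)
s=(W[:,2]>.024)&(W[:,2]<.036)&(W[:,1]>.1)&(abs(W[:,0]-.53)<.15);print('base',s.sum(),cv2.minAreaRect((W[s][:,:2]*1000).astype(np.float32)))
s=(W[:,2]>.064)&(W[:,2]<.076)&(W[:,1]<-.08)&(W[:,0]>.45)&(W[:,0]<.6)&(abs(W[:,1]+.155)<.07);print('stand',s.sum(),cv2.minAreaRect((W[s][:,:2]*1000).astype(np.float32)))
W=cloud('top',dT,hsvmask(T,(100,150,40),(125,255,255)));W=W[abs(W[:,1]+.155)<.1];print('blue zmax',W[:,2].max())
a=cv2.resize(T[200:370,120:320],(400,340),interpolation=2);b=cv2.resize(T[230:343,370:500],(390,340),interpolation=2)
cv2.imwrite('pics/crop1.png',np.hstack([a,b])[:,:,::-1])
E
```

```text
top 2252 [0.5326 0.1708 0.0686] normal [-0.3378 -0.0568  0.9395] tilt 20.032623453504083 yaw 9.536308400291345 ((531.95751953125, 170.6862030029297), (93.64054107666016, 99.59508514404297), 9.904573440551758) 0.0014512028842783328
scene 1564 [0.553  0.1702 0.0719] normal [-0.2141 -0.0414  0.9759] tilt 12.597348112729357 yaw 10.95414003241872 ((536.858154296875, 170.38046264648438), (96.95171356201172, 98.79574584960938), 9.973932266235352) 0.0056076787624518495
base 5933 ((529.8483276367188, 217.42935180664062), (173.3155059814453, 237.07225036621094), 9.64013957977295)
stand 2396 ((531.6268920898438, -156.8495330810547), (90.13050842285156, 90.68018341064453), 5.2591705322265625)
blue zmax 0.13172194399692574
```

View pics/crop1.png

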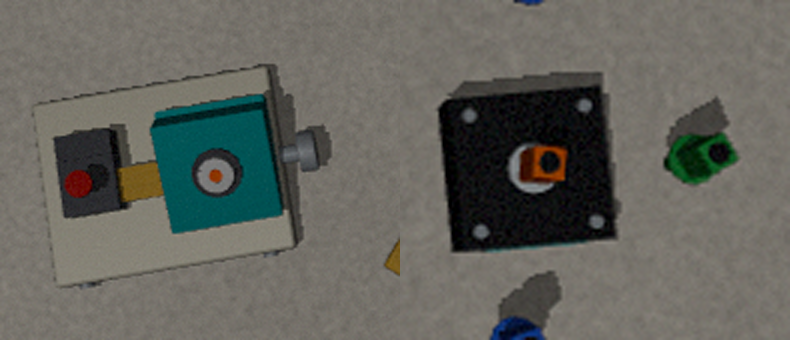

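The crop shows the orange handle at the centre of the black stand, with green to its right and parts of the two blue ones above and below. The red pin head is on the left of the fork. Next: move over the pin with the fingers shut.

```bash
python3 -m handwheel '[{"fingers":-1,"x":-0.0115,"y":0.006,"z":-0.04,"spin":-3},{"fingers":-1,"x":-0.023,"y":0.012,"z":-0.08,"spin":-6},{"fingers":-1,"x":-0.035,"y":0.018,"z":-0.121,"spin":-9},{"fingers":-1,"x":-0.046,"y":0.024,"z":-0.161,"spin":-12},{"fingers":-1,"x":-0.058,"y":0.03,"z":-0.202,"spin":-15},{"fingers":-1,"x":-0.069,"y":0.036,"z":-0.242,"spin":-18},{"fingers":-1,"x":-0.081,"y":0.042,"z":-0.283,"spin":-21},{"fingers":-1,"x":-0.092,"y":0.048,"z":-0.323,"spin":-24},{"fingers":-1,"x":-0.104,"y":0.054,"z":-0.363,"spin":-27},{"fingers":-1,"x":-0.1153,"y":0.06,"z":-0.4039,"spin":-28}]' 20
python3 -m handwheel '[{"fingers":-1,"y":0.005},{"fingers":-1,"y":0.01},{"fingers":-1,"y":0.015},{"fingers":-1,"y":0.02},{"fingers":-1,"y":0.025},{"fingers":-1,"y":0.03},{"fingers":-1,"y":0.03},{"fingers":-1,"y":0.03},{"fingers":-1,"y":0.03},{"fingers":-1,"y":0.03}]'
python3 - <<'E'
from h import *
S,d=grab('scene'); cv2.imwrite('pics/pin1.png',cv2.resize(S[120:320,350:570],(660,600),interpolation=2)[:,:,::-1])
E
```

```text
time_s: 1.3
ee_pos: [0.5213, 0.2844, 0.1642]
eef_rot: [-1.571, -0.0, 1.742]
force: [-0.2, 0.9, 0.6]
grip_width: 0.0175validation failed for argument at $[0]...
```

View pics/pin1.png

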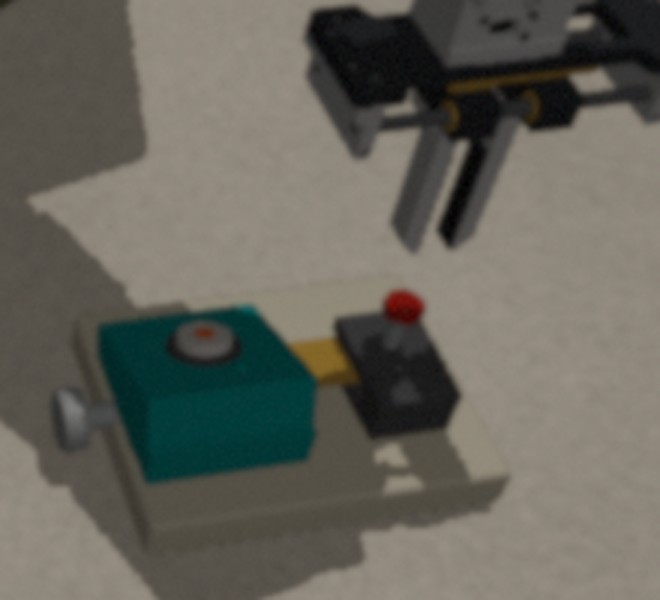

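The picture shows the shut fingers above the red head at (403,305) in the crop. I'll descend; every key is required.

```bash
python3 -m handwheel '[{"fingers":-1,"x":0.001,"y":0.01,"z":0.001,"spin":0},{"fingers":-1,"x":0.001,"y":0.02,"z":0.001,"spin":0},{"fingers":-1,"x":0.001,"y":0.03,"z":0.001,"spin":0},{"fingers":-1,"x":0.001,"y":0.038,"z":0.001,"spin":0},{"fingers":-1,"x":0.001,"y":0.044,"z":0.001,"spin":0},{"fingers":-1,"x":0.001,"y":0.048,"z":0.001,"spin":0},{"fingers":-1,"x":0.001,"y":0.052,"z":0.001,"spin":0},{"fingers":-1,"x":0.001,"y":0.056,"z":0.001,"spin":0},{"fingers":-1,"x":0.001,"y":0.06,"z":0.001,"spin":0},{"fingers":-1,"x":0.001,"y":0.064,"z":0.001,"spin":0}]' 20
```

```text
time_s: 2.35
ee_pos: [0.5189, 0.2867, 0.1007]
eef_rot: [-1.571, -0.0, 1.74]
force: [-3.6, 1.3, 4.8]
grip_width: 0.0006
```

```bash
python3 -m handwheel '[{"fingers":-1,"x":0,"y":0.003,"z":0,"spin":0},{"fingers":-1,"x":0,"y":0.006,"z":0,"spin":0},{"fingers":-1,"x":0,"y":0.008,"z":0,"spin":0},{"fingers":-1,"x":0,"y":0.01,"z":0,"spin":0},{"fingers":-1,"x":0,"y":0.011,"z":0,"spin":0},{"fingers":-1,"x":0,"y":0.012,"z":0,"spin":0},{"fingers":-1,"x":0,"y":0.0125,"z":0,"spin":0},{"fingers":-1,"x":0,"y":0.0125,"z":0,"spin":0},{"fingers":-1,"x":0,"y":0.0125,"z":0,"spin":0},{"fingers":-1,"x":0,"y":0.0125,"z":0,"spin":0}]'
```

```text
time_s: 3.35
ee_pos: [0.519, 0.2866, 0.0882]
eef_rot: [-1.571, -0.0, 1.74]
force: [-4.3, 1.2, 6.5]
grip_width: 0.0006
```

```bash
python3 -m handwheel '[{"fingers":-1,"x":0,"y":0.0005,"z":0,"spin":0},{"fingers":-1,"x":0,"y":0.0005,"z":0,"spin":0},{"fingers":-1,"x":0,"y":0.001,"z":0,"spin":0},{"fingers":-1,"x":0,"y":0.001,"z":0,"spin":0},{"fingers":-1,"x":0,"y":0.0015,"z":0,"spin":0},{"fingers":-1,"x":0,"y":0.0015,"z":0,"spin":0},{"fingers":-1,"x":0,"y":0.0015,"z":0,"spin":0},{"fingers":-1,"x":0,"y":0.0015,"z":0,"spin":0},{"fingers":-1,"x":0,"y":0.0015,"z":0,"spin":0},{"fingers":-1,"x":0,"y":0.0015,"z":0,"spin":0}]'
```

```text
time_s: 4.35
ee_pos: [0.5191, 0.2867, 0.0881]
eef_rot: [-1.572, -0.0, 1.74]
force: [-9.3, -1.8, 20.4]
grip_width: 0.0002
```

Hard stop felt: 20 N with z unchanged, and the TCP at 0.088 matches home. Next: lift, check the pin, and measure the handle's yaw.

```bash
python3 -m handwheel '[{"fingers":-1,"x":0,"y":-0.005,"z":0,"spin":0},{"fingers":-1,"x":0,"y":-0.02,"z":0,"spin":0},{"fingers":-1,"x":0,"y":-0.05,"z":0,"spin":0},{"fingers":-0.5,"x":-0.04,"y":-0.09,"z":0.005,"spin":0},{"fingers":0,"x":-0.08,"y":-0.11,"z":0.01,"spin":1},{"fingers":0,"x":-0.12,"y":-0.11,"z":0.02,"spin":2},{"fingers":0,"x":-0.16,"y":-0.11,"z":0.03,"spin":4},{"fingers":0,"x":-0.2,"y":-0.11,"z":0.04,"spin":6},{"fingers":0,"x":-0.24,"y":-0.11,"z":0.045,"spin":8},{"fingers":0,"x":-0.24,"y":-0.11,"z":0.045,"spin":10}]'
python3 - <<'E'
from h import *
T,d=grab('top');S,_=grab('scene')
W=cloud('top',d,hsvmask(T,(0,150,60),(4,255,255)));W=W[W[:,1]>.24];print('pin',len(W),np.median(W,0).round(4) if len(W) else 0)
m=hsvmask(T,(3,150,60),(18,255,255));m2=np.zeros_like(m);m2[268:300,402:432]=m[268:300,402:432]
W=cloud('top',d,m2);print(W.mean(0),W[:,2].min(),W[:,2].max())
a=cv2.resize(T[262:306,396:440],(400,400),interpolation=2);b=cv2.resize(S[195:250,205:260],(400,400),interpolation=2)
cv2.imwrite('pics/h.png',np.hstack([a,b])[:,:,::-1]); print(get_obs()['ee_pos'],get_obs()['eef_rot'],get_obs()['force'])
E
```

```text
time_s: 5.35
ee_pos: [0.515, 0.0384, 0.1973]
eef_rot: [-1.572, 0.001, 1.56]
force: [0.2, 0.7, -0.3]
grip_width: 0.0469
pin 128 [0.5202 0.2853 0.0685]
[ 0.53107491 -0.15362933  0.12344325] 0.0723238148715958 0.1385580382378311
[0.5150521  0.04124566 0.19713268] [-1.57154163e+00  2.81679262e-04  1.56256826e+00] [-0.8212375   0.77876225  0.8252543 ]
```

View pics/h.png

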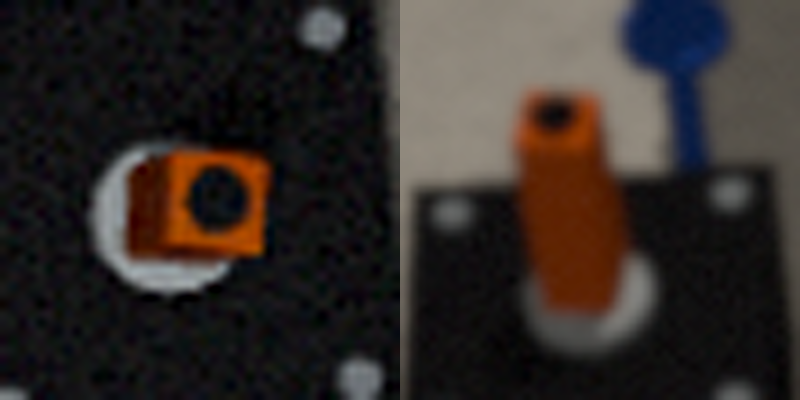

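```bash
python3 - <<'E'
from h import *
a=world('top',419.9,283.7,z=.134);b=world('top',414.2,286,z=.076);print(a,b)
P=(a+b)/2;o=get_obs();th=o['eef_rot'][2];d=P[:2]-o['ee_pos'][:2];print(d@[np.cos(th),np.sin(th)],d@[-np.sin(th),np.cos(th)],o['ee_pos'])
E
```

```text
[ 0.53156567 -0.15707367  0.134     ] [ 0.5305811  -0.15614253  0.076     ]
-0.19771524347448627 -0.017648679224351004 [0.5150521  0.04124566 0.19713268]
```

```bash
python3 -m handwheel '[{"fingers":0,"x":-0.04,"y":0,"z":-0.004,"spin":0.5},{"fingers":0,"x":-0.08,"y":0,"z":-0.008,"spin":1},{"fingers":0,"x":-0.12,"y":0,"z":-0.012,"spin":1.5},{"fingers":0,"x":-0.16,"y":0,"z":-0.016,"spin":2},{"fingers":0,"x":-0.19,"y":0,"z":-0.0175,"spin":2.5},{"fingers":0,"x":-0.1977,"y":0.005,"z":-0.0175,"spin":2.5},{"fingers":0,"x":-0.1977,"y":0.015,"z":-0.0175,"spin":2.5},{"fingers":0,"x":-0.1977,"y":0.03,"z":-0.0175,"spin":2.5},{"fingers":0,"x":-0.1977,"y":0.04,"z":-0.0175,"spin":2.5},{"fingers":0,"x":-0.1977,"y":0.04,"z":-0.0175,"spin":2.5}]'
python3 - <<'E'
from h import *
o=get_obs();print(o['ee_pos'],o['eef_rot'])
T,d=grab('top');S,_=grab('scene')
b=cv2.resize(S[140:290,150:330],(720,600),interpolation=2)
cv2.imwrite('pics/g.png',b[:,:,::-1])
E
```

```text
time_s: 6.45
ee_pos: [0.5308, -0.154, 0.1548]
eef_rot: [-1.568, -0.001, 1.523]
force: [0.4, 1.6, 0.4]
grip_width: 0.0474
[ 0.53080362 -0.15397982  0.15483946] [-1.56818507e+00 -8.93520813e-04  1.52328359e+00]
```

View pics/g.png

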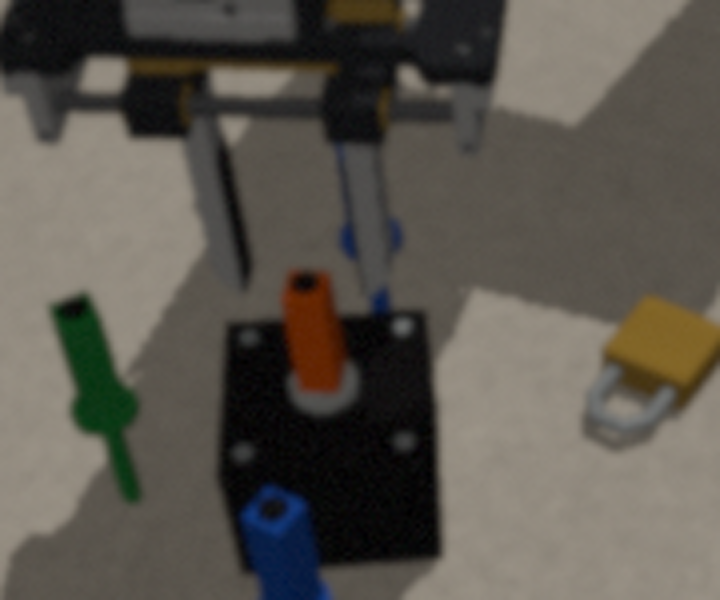

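The open fingers straddle the orange handle at (315,330) in the crop. I'll descend and close.

```bash
python3 -m handwheel '[{"fingers":0,"x":-0.002,"y":0.01,"z":0,"spin":0},{"fingers":0,"x":-0.002,"y":0.02,"z":0,"spin":0},{"fingers":0,"x":-0.002,"y":0.03,"z":0,"spin":0},{"fingers":0,"x":-0.002,"y":0.04,"z":0,"spin":0},{"fingers":0,"x":-0.002,"y":0.047,"z":0,"spin":0},{"fingers":0,"x":-0.002,"y":0.047,"z":0,"spin":0},{"fingers":-0.3,"x":-0.002,"y":0.047,"z":0,"spin":0},{"fingers":-0.5,"x":-0.002,"y":0.047,"z":0,"spin":0},{"fingers":-1,"x":-0.002,"y":0.047,"z":0,"spin":0},{"fingers":-1,"x":-0.002,"y":0.047,"z":0,"spin":0}]' 15
python3 -m handwheel '[{"fingers":-1,"x":0,"y":0,"z":0,"spin":0},{"fingers":-1,"x":0,"y":0,"z":0,"spin":0},{"fingers":-1,"x":0,"y":-0.005,"z":0,"spin":0},{"fingers":-1,"x":0,"y":-0.01,"z":0,"spin":0},{"fingers":-1,"x":0,"y":-0.02,"z":0,"spin":0},{"fingers":-1,"x":0,"y":-0.03,"z":0,"spin":0},{"fingers":-1,"x":0,"y":-0.04,"z":0,"spin":0},{"fingers":-1,"x":0,"y":-0.048,"z":0,"spin":0},{"fingers":-1,"x":0,"y":-0.05,"z":0,"spin":0},{"fingers":-1,"x":0,"y":-0.05,"z":0,"spin":0}]' 15
```

```text
time_s: 7.55
ee_pos: [0.5313, -0.1575, 0.1097]
eef_rot: [-1.571, 0.0, 1.522]
force: [0.5, 1.8, -0.0]
grip_width: 0.0184
time_s: 8.55
ee_pos: [0.5313, -0.1575, 0.1598]
eef_rot: [-1.571, 0.0, 1.522]
force: [0.2, 0.0, -1.6]
grip_width: 0.0177
```

Gripped and lifted, with the tip about 12 mm deep in the hole. The tool can't tilt, so I'll pivot the probe about the jaw axis, gripping lightly and moving towards the front (tool +z) against the hole rim.

```bash
python3 -m handwheel '[{"fingers":-1,"x":0,"y":0.001,"z":0,"spin":0},{"fingers":-1,"x":0,"y":0.002,"z":0.003,"spin":0},{"fingers":-1,"x":0,"y":0.003,"z":0.007,"spin":0},{"fingers":-1,"x":0,"y":0.003,"z":0.012,"spin":0},{"fingers":-1,"x":0,"y":0.003,"z":0.017,"spin":0},{"fingers":-1,"x":0,"y":0.003,"z":0.022,"spin":0},{"fingers":-1,"x":0,"y":0.003,"z":0.027,"spin":0},{"fingers":-1,"x":0,"y":0.003,"z":0.031,"spin":0},{"fingers":-1,"x":0,"y":0.003,"z":0.034,"spin":0},{"fingers":-1,"x":0,"y":0.003,"z":0.034,"spin":0}]' 6
python3 - <<'E'
from h import *
o=get_obs();print(o['ee_pos'],o['force'],o['moment'])
S,_=grab('scene');T,_=grab('top')
cv2.imwrite('pics/t.png',np.hstack([cv2.resize(S[150:270,170:290],(400,400),interpolation=2),cv2.resize(T[240:330,370:460],(400,400),interpolation=2)])[:,:,::-1])
E
```

```text
time_s: 9.55
ee_pos: [0.4969, -0.1558, 0.1566]
eef_rot: [-1.571, 0.0, 1.521]
force: [-0.3, 0.9, -0.8]
grip_width: 0.0182
[ 0.4969291  -0.1558129   0.15658101] [-0.28436209  0.9423004  -0.80152227] [ 0.07195689 -0.00812906  0.03678225]
```

View pics/t.png

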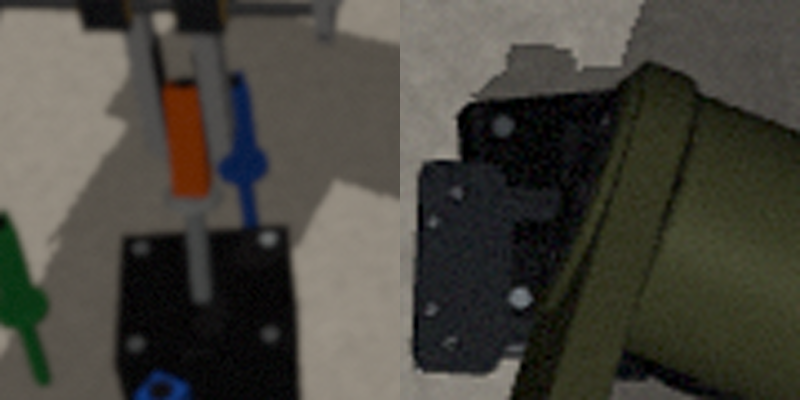

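The probe visibly pivoted: the handle stays between the fingers and the stem runs down to the hole at (203,303) in the crop. I'll firm the grip, lift, and turn 85° so the scene camera sees the tilt side-on.

```bash
python3 -m handwheel '[{"fingers":-1,"x":0,"y":0,"z":0,"spin":0},{"fingers":-1,"x":0,"y":-0.005,"z":0.0015,"spin":0},{"fingers":-1,"x":0,"y":-0.02,"z":0.003,"spin":0},{"fingers":-1,"x":0,"y":-0.04,"z":0.003,"spin":3},{"fingers":-1,"x":0,"y":-0.06,"z":0.003,"spin":8},{"fingers":-1,"x":0,"y":-0.09,"z":0.003,"spin":16},{"fingers":-1,"x":0,"y":-0.1,"z":0.003,"spin":24},{"fingers":-1,"x":0,"y":-0.1,"z":0.003,"spin":32},{"fingers":-1,"x":0,"y":-0.1,"z":0.003,"spin":40},{"fingers":-1,"x":0,"y":-0.1,"z":0.003,"spin":48}]' 20
python3 -m handwheel '[{"fingers":-1,"x":0,"y":0,"z":0,"spin":8},{"fingers":-1,"x":0,"y":0,"z":0,"spin":16},{"fingers":-1,"x":0,"y":0,"z":0,"spin":24},{"fingers":-1,"x":0,"y":0,"z":0,"spin":32},{"fingers":-1,"x":0,"y":0,"z":0,"spin":37},{"fingers":-1,"x":0,"y":0,"z":0,"spin":37},{"fingers":-1,"x":0,"y":0,"z":0,"spin":37},{"fingers":-1,"x":0,"y":0,"z":0,"spin":37},{"fingers":-1,"x":0,"y":0,"z":0,"spin":37},{"fingers":-1,"x":0,"y":0,"z":0,"spin":37}]'
python3 - <<'E'
from h import *
o=get_obs();print(o['ee_pos'],o['eef_rot'],o['force'],proj('scene',o['ee_pos']))
S,d=grab('scene');np.save('s.npy',d);u,v,_=proj('scene',o['ee_pos']).astype(int);print(u-80,v-40)
cv2.imwrite('pics/s2.png',cv2.resize(S[v-40:v+80,u-80:u+80],(800,600),interpolation=2)[:,:,::-1])
E
```

```text
time_s: 10.65
ee_pos: [0.4942, -0.1556, 0.2568]
eef_rot: [-1.571, -0.0, 0.678]
force: [0.2, -0.1, 0.0]
grip_width: 0.0175
time_s: 11.65
ee_pos: [0.4943, -0.1556, 0.2565]
eef_rot: [-1.571, -0.0, 0.039]
force: [-0.4, -0.3, -0.7]
grip_width: 0.0181
[ 0.4942512  -0.15561473  0.25647165] [-1.57082126e+00 -3.16161612e-05  3.87784546e-02] [-0.39394328 -0.26651725 -0.67137579] [218.09428359 135.59774324   0.74486998]
138 95
```

View pics/s2.png

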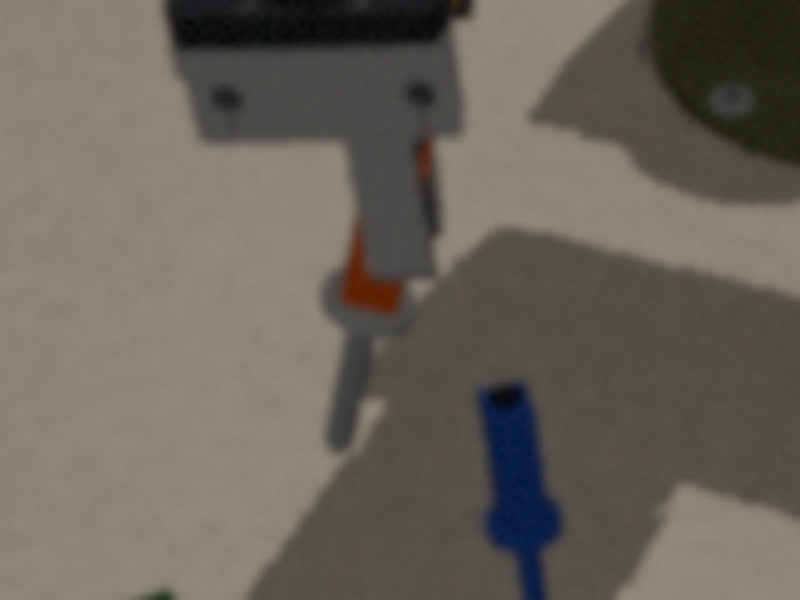

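The side view shows the probe leaning. The tip is at (338,445) in the crop, the collar at (367,302). I'll compute the tilt from the stem pixels and depth.

```bash
cat > tilt.py <<'E'
from h import *
o=get_obs();P=o['ee_pos'];th=o['eef_rot'][2];tx=np.array([np.cos(th),np.sin(th),0]);tz=np.array([-np.sin(th),np.cos(th),0])
S,d=grab('scene')
W=cloud('scene',d);Q=np.c_[(W-P)@tx,(W-P)@tz,W[:,2]-P[2]]
s=(abs(Q[:,0])<.012)&(abs(Q[:,1])<.07)&(Q[:,2]<-.042)&(Q[:,2]>-.115);A=Q[s];print('stem pts',s.sum())
p=np.polyfit(A[:,2],A[:,1],1)
for i in range(3):
    e=A[:,1]-np.polyval(p,A[:,2]);A=A[abs(e)<2*e.std()+1e-4];p=np.polyfit(A[:,2],A[:,1],1)
print('slope tilt deg',np.degrees(np.arctan(p[0])),'offset at grip mm',p[1]*1e3,'lowest',A[:,2].min(),e.std())
# rays onto the tilt plane from hand-read pixels
def onplane(u,v):
    a=world('scene',u,v,depth=0);w=world('scene',u,v,depth=1)-a;X=a+w*((P-a)@tx)/(w@tx);return np.array([(X-P)@tz,X[2]-P[2]])
m=(cloud('scene',d)*0);c=CAL['scene']
pix=[]
for q in A: 
    pix.append(proj('scene',P+q[0]*tx+q[1]*tz+[0,0,q[2]])[:2])
pix=np.array(pix);rows=np.unique(pix[:,1].round())
mid=np.array([onplane(pix[pix[:,1].round()==r,0].mean(),r) for r in rows]);k=np.polyfit(mid[:,1],mid[:,0],1)
print('pixel-mid tilt',np.degrees(np.arctan(k[0])),'offset',k[1]*1e3)
E
python3 tilt.py; python3 - <<'E'
from h import *
import math
o=get_obs();P=o['ee_pos'];th=o['eef_rot'][2];tx=np.array([np.cos(th),np.sin(th),0]);tz=np.array([-np.sin(th),np.cos(th),0])
for u,v in((205.6,183.5),(211.4,155.4)):
    a=world('scene',u,v,depth=0);w=world('scene',u,v,depth=1)-a;X=a+w*((P-a)@tx)/(w@tx);f=(X-P)@tz;h=X[2]-P[2];print(f,h,math.hypot(f,h),math.degrees(math.atan2(f,-h)))
E
```

```text
stem pts 148
slope tilt deg 16.91366025966782 offset at grip mm -6.146348422680385 lowest -0.09555576188565651 0.002947570145993783
pixel-mid tilt 16.175348236551823 offset -7.2059410704449745
-0.034075527252896 -0.09450842394531211 0.10046384301921613 -19.827044964809563
-0.015708081448664188 -0.036944926856863736 0.040145627946974245 -23.03401335200546
```

```bash
python3 -m handwheel '[{"fingers":-1,"x":0.013,"y":-0.02,"z":0.014,"spin":0},{"fingers":-1,"x":0.026,"y":-0.04,"z":0.028,"spin":0},{"fingers":-1,"x":0.039,"y":-0.06,"z":0.042,"spin":0},{"fingers":-1,"x":0.052,"y":-0.08,"z":0.056,"spin":0},{"fingers":-1,"x":0.065,"y":-0.1,"z":0.07,"spin":0},{"fingers":-1,"x":0.085,"y":-0.13,"z":0.09,"spin":0},{"fingers":-1,"x":0.1,"y":-0.155,"z":0.11,"spin":1},{"fingers":-1,"x":0.126,"y":-0.19,"z":0.136,"spin":2},{"fingers":-1,"x":0.126,"y":-0.19,"z":0.136,"spin":2},{"fingers":-1,"x":0.126,"y":-0.19,"z":0.136,"spin":2}]'
python3 tilt.py
python3 - <<'E'
from h import *
o=get_obs();P=o['ee_pos'];print(P,o['eef_rot'],o['force'],o['qpos'].round(2))
S,d=grab('scene');u,v,_=proj('scene',P).astype(int);print(u-80,v-30)
cv2.imwrite('pics/s3.png',cv2.resize(S[v-30:v+130,u-80:u+80],(600,600),interpolation=2)[:,:,::-1])
E
```

```text
time_s: 12.75
ee_pos: [0.6153, -0.0146, 0.4458]
eef_rot: [-1.571, 0.0, 0.005]
force: [-0.1, -0.2, -2.1]
grip_width: 0.018
stem pts 334
slope tilt deg 17.268516547909076 offset at grip mm -5.9949210112952676 lowest -0.09516542945136397 0.0029464277896151863
pixel-mid tilt 16.02828887317389 offset -7.201143639363398
[ 0.61485783 -0.01516727  0.44503219] [-1.57078791  0.00208562  0.00357691] [-0.20473096 -0.15396369 -2.02791309] [-0.08  0.42  0.86 -0.    1.86 -0.09]
231 27
```

View pics/s3.png

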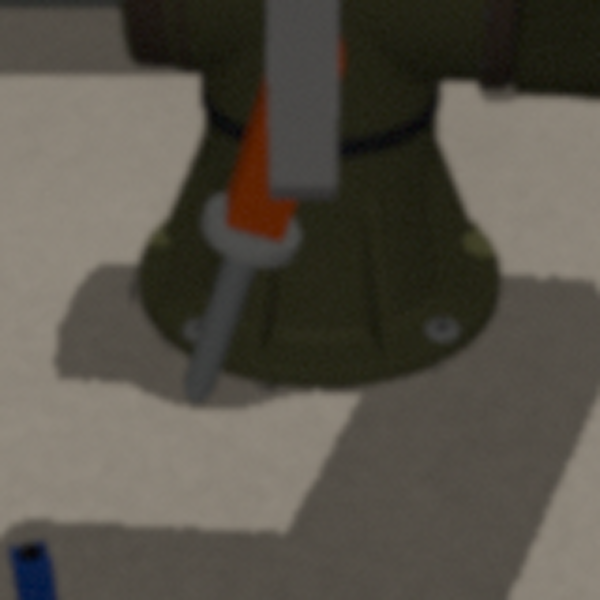

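```bash
cat > tilt2.py <<'E'
from h import *
import sys
o=get_obs();P=o['ee_pos'];th=o['eef_rot'][2];tx=np.array([np.cos(th),np.sin(th),0]);tz=np.array([-np.sin(th),np.cos(th),0])
fr=[grab('scene') for _ in range(4)];S=np.mean([f[0] for f in fr],0).astype(np.uint8);d=fr[0][1]
def onp(u,v,off=0):
    a=world('scene',u,v,depth=0);w=world('scene',u,v,depth=1)-a;X=a+w*((P+off*tx-a)@tx)/(w@tx);return np.array([(X-P)@tz,X[2]-P[2]])
c0=proj('scene',P);u0,v0=int(c0[0]),int(c0[1])
m=hsvmask(S,(3,150,40),(18,255,255));m[:v0-30]=0;m[v0+70:]=0;m[:,:u0-60]=0;m[:,u0+60:]=0
L=np.array([onp(np.nonzero(m[r])[0].min()-.5,r,.009) for r in range(v0-10,v0+60) if m[r].any()])
for i in range(4):
    k=np.polyfit(L[:,1],L[:,0],1);e=L[:,0]-np.polyval(k,L[:,1]);L=L[abs(e)<max(.0008,1.5*e.std())]
print('handle left edge tilt',np.degrees(np.arctan(k[0])),'offset axis',k[1]*1e3+9/np.cos(np.arctan(k[0])),len(L),e.std())
near=(d>0)&(d<c0[2]+.13)
R=[]
for r in range(v0+40,v0+125):
    s=np.nonzero(near[r,u0-60:u0+60])[0]
    if len(s)>3 and np.ptp(s)<18: R.append((r,s.min()+u0-60,s.max()+u0-60,*onp(s.min()+u0-60-.5,r),*onp(s.max()+u0-60+.5,r)))
R=np.array(R);print(R[:,0].min(),R[:,0].max(),'widths',(R[:,2]-R[:,1]+1).astype(int))
R=R[(R[:,0]<R[:,0].max()-8)&(R[:,2]-R[:,1]<=np.median(R[:,2]-R[:,1])+1)]
for a,b in((3,4),(5,6)):
    k=np.polyfit(R[:,b],R[:,a],1);print('stem edge tilt',np.degrees(np.arctan(k[0])),'off',k[1]*1e3,len(R))
k=np.polyfit((R[:,4]+R[:,6])/2,(R[:,3]+R[:,5])/2,1);print('stem mid tilt',np.degrees(np.arctan(k[0])),k[1]*1e3)
E
python3 tilt2.py
python3 - <<'E'
exec(open('tilt2.py').read().split("m=hsvmask")[0])
for n,u,v in(('ball',198,392),('stemtop',238,262),('collar',252,231)): print(n,onp(231+u/3.75,27+v/3.75))
E
```

```text
handle left edge tilt 13.569325062694325 offset axis -7.60424680043344 26 0.000767996775116145
97.0 133.0 widths [16 10  9  9 10  9  9 10  9  9 10  9  9 10  9  9 10  9  9  9  9  9  9  9
  9  8  9  9  8  9  9  8  8  8  7  6  4]
stem edge tilt 17.89314935787548 off -9.890843192033161 27
stem edge tilt 18.386554395568815 off 1.4589047525214447 27
stem mid tilt 18.140399451185242 -4.215850644187469
ball [-0.03336649 -0.096001  ]
stemtop [-0.01911647 -0.04870537]
collar [-0.01462912 -0.03824668]
```

Stem-edge fits from this close view give about 18° of tilt, with the axis about 4 mm off the TCP. Both agree with the small slip during pivoting. I'll carry it to a hover above the pad, tool yaw matched to the clamp (99.7°).

```bash
python3 -m handwheel '[{"fingers":-1,"x":-0.013,"y":0.01,"z":0.018,"spin":-8},{"fingers":-1,"x":-0.027,"y":0.02,"z":0.036,"spin":-16},{"fingers":-1,"x":-0.04,"y":0.035,"z":0.054,"spin":-24},{"fingers":-1,"x":-0.054,"y":0.05,"z":0.07,"spin":-32},{"fingers":-1,"x":-0.068,"y":0.065,"z":0.088,"spin":-40},{"fingers":-1,"x":-0.081,"y":0.08,"z":0.106,"spin":-48},{"fingers":-1,"x":-0.095,"y":0.095,"z":0.124,"spin":-56},{"fingers":-1,"x":-0.108,"y":0.11,"z":0.142,"spin":-64},{"fingers":-1,"x":-0.122,"y":0.125,"z":0.16,"spin":-72},{"fingers":-1,"x":-0.1356,"y":0.14,"z":0.1771,"spin":-80}]' 25
python3 -m handwheel '[{"fingers":-1,"x":0,"y":0.01,"z":0,"spin":-7},{"fingers":-1,"x":0,"y":0.025,"z":0,"spin":-14},{"fingers":-1,"x":0,"y":0.04,"z":0,"spin":-19.5},{"fingers":-1,"x":0,"y":0.055,"z":0,"spin":-19.5},{"fingers":-1,"x":0,"y":0.07,"z":0,"spin":-19.5},{"fingers":-1,"x":0,"y":0.08,"z":0,"spin":-19.5},{"fingers":-1,"x":0,"y":0.089,"z":0,"spin":-19.5},{"fingers":-1,"x":0,"y":0.089,"z":0,"spin":-19.5},{"fingers":-1,"x":0,"y":0.089,"z":0,"spin":-19.5},{"fingers":-1,"x":0,"y":0.089,"z":0,"spin":-19.5}]'
python3 - <<'E'
from h import *
o=get_obs();P=o['ee_pos'];print(P,o['eef_rot'],o['force'],o['moment'],o['qpos'].round(2))
S,d=grab('scene');u,v=417,200
cv2.imwrite('pics/p1.png',cv2.resize(S[v-60:v+60,u-60:u+60],(600,600),interpolation=2)[:,:,::-1])
E
```

```text
time_s: 14.25
ee_pos: [0.4781, 0.1624, 0.3059]
eef_rot: [-1.571, -0.0, 1.405]
force: [-0.4, -0.2, -0.9]
grip_width: 0.0177
time_s: 15.25
ee_pos: [0.4791, 0.1618, 0.2181]
eef_rot: [-1.572, -0.0, 1.74]
force: [0.0, 0.6, -1.4]
grip_width: 0.0179
[0.47909616 0.16180255 0.21811401] [-1.57186068e+00 -6.81250210e-05  1.73969159e+00] [ 0.04012132  0.55359227 -1.40256019] [-0.01354976 -0.0068623   0.02596849] [ 0.25  0.21  1.65 -0.    1.28 -1.49]
```

View pics/p1.png

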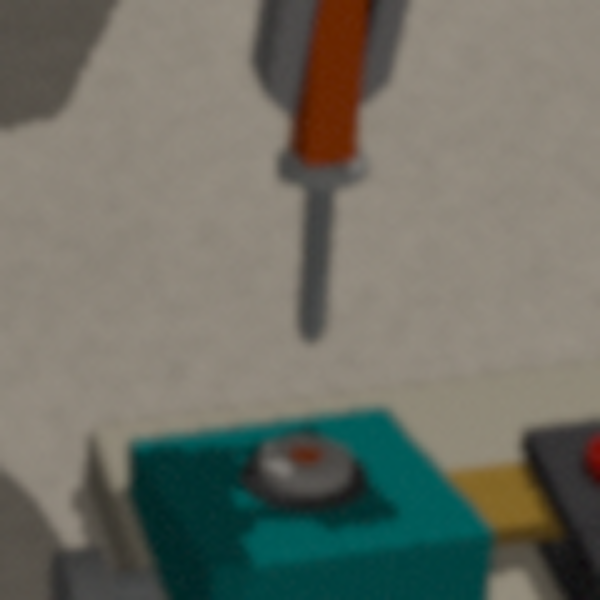

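The tip at (311,338) in the crop hangs just above the pad dot at (305,455). Checking numerically with the stem depth before contact.

```bash
cat > chk.py <<'E'
from h import *
o=get_obs();P=o['ee_pos'];th=o['eef_rot'][2];tx=np.array([np.cos(th),np.sin(th),0]);tz=np.array([-np.sin(th),np.cos(th),0])
print(P.round(4),o['force'].round(2))
fr=[grab('scene') for _ in range(4)];d=np.median([f[1] for f in fr],0);S=fr[0][0]
W=cloud('scene',d);Q=np.c_[(W-P)@tx,(W-P)@tz,W[:,2]-P[2]]
A=Q[(abs(Q[:,0])<.012)&(Q[:,1]>-.06)&(Q[:,1]<0)&(Q[:,2]<-.046)&(Q[:,2]>-.094)]
for i in range(4):
    k=np.polyfit(A[:,2],A[:,1],1);e=A[:,1]-np.polyval(k,A[:,2]);A=A[abs(e)<2*e.std()]
t=np.arctan(k[0]);print('stem depth tilt',np.degrees(t),'axis off',k[1]*1e3+4/np.cos(t),'lateral',A[:,0].mean()*1e3,len(A),e.std())
print('side slope',np.polyfit(A[:,2],A[:,0],1))
tip=P-.0347*tz-[0,0,.0998];print('tip pred',tip.round(4),proj('scene',tip).round(1),'dot',proj('scene',[.5273,.1703,.0782]).round(1))
u,v=cen(hsvmask(S,(3,120,60),(18,255,255)),(405,222,432,245));print('dot px',u.mean() if len(u) else 0,v.mean() if len(v) else 0,len(u))
E
python3 chk.py
```

```text
[0.4791 0.1618 0.2181] [ 0.23 -0.04 -1.57]
stem depth tilt 17.990770087268334 axis off -3.157838093839059 lateral -1.9337819523370108 144 0.0011138867742142868
side slope [ 0.00549354 -0.00155862]
tip pred [0.5133 0.1676 0.1183] [418.6 208.6   0.8] dot [417.7 230.6   0.9]
dot px 417.6923076923077 230.69230769230768 13
```

Tilt is confirmed at 18.0°, and the predicted tip pixel agrees within 1 px. I'll approach along the pad normal, then feel for contact.

```bash
python3 -m handwheel '[{"fingers":-1,"x":0,"y":0.006,"z":-0.002,"spin":0},{"fingers":-1,"x":0,"y":0.012,"z":-0.004,"spin":0},{"fingers":-1,"x":0,"y":0.018,"z":-0.006,"spin":0},{"fingers":-1,"x":0,"y":0.024,"z":-0.008,"spin":0},{"fingers":-1,"x":0,"y":0.029,"z":-0.01,"spin":0},{"fingers":-1,"x":0,"y":0.033,"z":-0.0115,"spin":0},{"fingers":-1,"x":0,"y":0.036,"z":-0.0128,"spin":0},{"fingers":-1,"x":0,"y":0.036,"z":-0.0128,"spin":0},{"fingers":-1,"x":0,"y":0.036,"z":-0.0128,"spin":0},{"fingers":-1,"x":0,"y":0.036,"z":-0.0128,"spin":0}]' 25
python3 -m handwheel '[{"fingers":-1,"x":0,"y":0.001,"z":-0.0003,"spin":0},{"fingers":-1,"x":0,"y":0.002,"z":-0.0007,"spin":0},{"fingers":-1,"x":0,"y":0.002,"z":-0.0007,"spin":0},{"fingers":-1,"x":0,"y":0.002,"z":-0.0007,"spin":0},{"fingers":-1,"x":0,"y":0.002,"z":-0.0007,"spin":0},{"fingers":-1,"x":0,"y":0.002,"z":-0.0007,"spin":0},{"fingers":-1,"x":0,"y":0.002,"z":-0.0007,"spin":0},{"fingers":-1,"x":0,"y":0.002,"z":-0.0007,"spin":0},{"fingers":-1,"x":0,"y":0.002,"z":-0.0007,"spin":0},{"fingers":-1,"x":0,"y":0.002,"z":-0.0007,"spin":0}]'
```

```text
time_s: 16.5
ee_pos: [0.4915, 0.1639, 0.1817]
eef_rot: [-1.571, -0.0, 1.74]
force: [0.2, -0.4, -1.0]
grip_width: 0.0178
time_s: 17.5
ee_pos: [0.4921, 0.164, 0.1795]
eef_rot: [-1.571, 0.0, 1.74]
force: [-0.6, -0.1, -1.7]
grip_width: 0.0178
```

No contact yet at z = 0.1795. I'll creep on in smaller calls.

```bash
python3 -m handwheel '[{"fingers":-1,"x":0,"y":0.001,"z":-0.0003,"spin":0},{"fingers":-1,"x":0,"y":0.0015,"z":-0.0005,"spin":0},{"fingers":-1,"x":0,"y":0.0015,"z":-0.0005,"spin":0},{"fingers":-1,"x":0,"y":0.0015,"z":-0.0005,"spin":0},{"fingers":-1,"x":0,"y":0.0015,"z":-0.0005,"spin":0},{"fingers":-1,"x":0,"y":0.0015,"z":-0.0005,"spin":0},{"fingers":-1,"x":0,"y":0.0015,"z":-0.0005,"spin":0},{"fingers":-1,"x":0,"y":0.0015,"z":-0.0005,"spin":0},{"fingers":-1,"x":0,"y":0.0015,"z":-0.0005,"spin":0},{"fingers":-1,"x":0,"y":0.0015,"z":-0.0005,"spin":0}]'
python3 -c "
from h import *
print(np.mean([(grab('top'),get_obs()['force'])[1] for _ in range(4)],0))"
```

```text
time_s: 18.5
ee_pos: [0.4926, 0.1641, 0.178]
eef_rot: [-1.571, -0.0, 1.74]
force: [0.4, 0.1, -0.7]
grip_width: 0.0177
[ 0.53576418 -0.51029986 -0.94228218]
```

```bash
python3 -m handwheel '[{"fingers":-1,"x":0,"y":0.001,"z":-0.0003,"spin":0},{"fingers":-1,"x":0,"y":0.001,"z":-0.0003,"spin":0},{"fingers":-1,"x":0,"y":0.001,"z":-0.0003,"spin":0},{"fingers":-1,"x":0,"y":0.001,"z":-0.0003,"spin":0},{"fingers":-1,"x":0,"y":0.001,"z":-0.0003,"spin":0},{"fingers":-1,"x":0,"y":0.001,"z":-0.0003,"spin":0},{"fingers":-1,"x":0,"y":0.001,"z":-0.0003,"spin":0},{"fingers":-1,"x":0,"y":0.001,"z":-0.0003,"spin":0},{"fingers":-1,"x":0,"y":0.001,"z":-0.0003,"spin":0},{"fingers":-1,"x":0,"y":0.001,"z":-0.0003,"spin":0}]'
python3 -c "
from h import *
print(np.mean([(grab('top'),get_obs()['force'])[1] for _ in range(4)],0),get_obs()['ee_pos'])"
```

```text
time_s: 19.7
ee_pos: [0.4929, 0.1642, 0.177]
eef_rot: [-1.571, 0.0, 1.74]
force: [0.2, 0.2, -1.4]
grip_width: 0.0179
[-0.03194799  0.78263543 -1.24352919] [0.49293024 0.16415378 0.17696485]
```

```bash
python3 -m handwheel '[{"fingers":-1,"x":0,"y":0.001,"z":-0.0003,"spin":0},{"fingers":-1,"x":0,"y":0.0015,"z":-0.0005,"spin":0},{"fingers":-1,"x":0,"y":0.0015,"z":-0.0005,"spin":0},{"fingers":-1,"x":0,"y":0.0015,"z":-0.0005,"spin":0},{"fingers":-1,"x":0,"y":0.0015,"z":-0.0005,"spin":0},{"fingers":-1,"x":0,"y":0.0015,"z":-0.0005,"spin":0},{"fingers":-1,"x":0,"y":0.0015,"z":-0.0005,"spin":0},{"fingers":-1,"x":0,"y":0.0015,"z":-0.0005,"spin":0},{"fingers":-1,"x":0,"y":0.0015,"z":-0.0005,"spin":0},{"fingers":-1,"x":0,"y":0.0015,"z":-0.0005,"spin":0}]'
python3 -c "
from h import *
print(np.mean([(grab('top'),get_obs()['force'])[1] for _ in range(4)],0),get_obs()['ee_pos'])"
```

```text
time_s: 20.9
ee_pos: [0.4934, 0.1642, 0.1755]
eef_rot: [-1.571, 0.0, 1.74]
force: [-0.3, 0.4, 0.8]
grip_width: 0.018
[-0.91846479 -0.11688661  0.41283503] [0.4934303  0.16425278 0.17546414]
```

Contact felt: Fz rose by about 1.7 N near z = 0.176. I'll press 1 mm more, then take out the remaining 2° by rocking the probe on the pad with a light grip, and re-measure.

```bash
python3 -m handwheel '[{"fingers":-1,"x":0,"y":0.0009,"z":-0.0003,"spin":0},{"fingers":-1,"x":0,"y":0.0014,"z":-0.0005,"spin":0},{"fingers":-1,"x":0,"y":0.0014,"z":-0.0005,"spin":0},{"fingers":-1,"x":0,"y":0.0017,"z":0.0003,"spin":0},{"fingers":-1,"x":0,"y":0.002,"z":0.0011,"spin":0},{"fingers":-1,"x":0,"y":0.0023,"z":0.0019,"spin":0},{"fingers":-1,"x":0,"y":0.0026,"z":0.0027,"spin":0},{"fingers":-1,"x":0,"y":0.0028,"z":0.0033,"spin":0},{"fingers":-1,"x":0,"y":0.0028,"z":0.0033,"spin":0},{"fingers":-1,"x":0,"y":0.0028,"z":0.0033,"spin":0}]' 6
python3 chk.py
```

```text
time_s: 22.1
ee_pos: [0.4901, 0.1637, 0.1726]
eef_rot: [-1.571, 0.0, 1.74]
force: [-0.5, 0.0, 0.8]
grip_width: 0.0182
[0.4901 0.1637 0.1726] [-0.49  0.    0.82]
stem depth tilt 22.042306507581017 axis off -1.1438400362657886 lateral -1.8248886933948225 150 0.0020053261665202928
side slope [-0.02526198 -0.00359647]
tip pred [0.5243 0.1695 0.0728] [416.5 231.4   0.9] dot [417.7 230.6   0.9]
dot px 0 0 0
```

```bash
sed -i 's/>-.094)/>-.082)/' chk.py; python3 chk.py | sed -n 1,3p; python3 chk.py | sed -n 1,2p
```

```text
[0.4902 0.1637 0.1727] [-1.05 -0.05  0.25]
stem depth tilt 19.77952960485507 axis off -4.223698224700717 lateral -1.675653700991921 96 0.0009772296380361142
side slope [-0.00303851 -0.00186921]
[0.4902 0.1637 0.1726] [-0.74  0.24  1.33]
stem depth tilt 20.44520826815294 axis off -3.319660320384159 lateral -1.8195820678341579 103 0.0010936308524200592
```

Tilt is now about 20°. I'll firm the grip and read an averaged force before pressing further.

```bash
python3 -m handwheel '[{"fingers":-1,"x":0,"y":0,"z":0,"spin":0},{"fingers":-1,"x":0,"y":0,"z":0,"spin":0},{"fingers":-1,"x":0,"y":0,"z":0,"spin":0},{"fingers":-1,"x":0,"y":0,"z":0,"spin":0},{"fingers":-1,"x":0,"y":0.0005,"z":-0.0002,"spin":0},{"fingers":-1,"x":0,"y":0.0009,"z":-0.0003,"spin":0},{"fingers":-1,"x":0,"y":0.0014,"z":-0.0005,"spin":0},{"fingers":-1,"x":0,"y":0.0014,"z":-0.0005,"spin":0},{"fingers":-1,"x":0,"y":0.0014,"z":-0.0005,"spin":0},{"fingers":-1,"x":0,"y":0.0014,"z":-0.0005,"spin":0}]' 25
cat > f.py <<'E'
from h import *
F=[];D=[]
for _ in range(12):
    S,d=grab('scene');F.append(get_obs()['force']);D.append(d)
F=np.array(F);o=get_obs();print('F',F.mean(0).round(2),F.std(0).round(2),o['ee_pos'],o['time_s'],o['grip_width'])
n=np.array([-.342*np.cos(np.radians(9.7)),-.342*np.sin(np.radians(9.7)),.94]);print('Fn',(F.mean(0)-[0,0,-1.15])@n)
d=np.median(D,0);W=cloud('scene',d);r=W-np.array([.5273,.1703,.078]);h=r@n;q=np.linalg.norm(r-h[:,None]*n,axis=1)
m=(q<.013)&(q>.006)&(abs(h)<.02)&(r[:,0]>0.002);k=(q<.05)&(q>.024)&(abs(h+.012)<.008)&(r[:,0]<.02)
print('pad face',np.median(h[m])*1e3,m.sum(),'deck',np.median(h[k])*1e3,k.sum())
E
python3 f.py
```

```text
time_s: 23.7
ee_pos: [0.4907, 0.1638, 0.1713]
eef_rot: [-1.571, 0.0, 1.74]
force: [-0.2, -0.1, 1.6]
grip_width: 0.0181
F [-0.58  0.03  1.83] [0.35 0.53 0.57] [0.49066826 0.16375555 0.1712374 ] 24.3 0.017855560557644975
Fn 2.9999225587051086
pad face -2.867363185633606 38 deck -10.033392996279979 527
```

Force gives about 3.0 N (≈2 mm). Depth puts the pad 7.2 mm above the deck (≈2.8 mm). I'll press 1.5 mm more.

```bash
python3 -m handwheel '[{"fingers":-1,"x":0,"y":0.0005,"z":-0.0002,"spin":0},{"fingers":-1,"x":0,"y":0.0009,"z":-0.0003,"spin":0},{"fingers":-1,"x":0,"y":0.0015,"z":-0.0005,"spin":0},{"fingers":-1,"x":0,"y":0.0015,"z":-0.0005,"spin":0},{"fingers":-1,"x":0,"y":0.0015,"z":-0.0005,"spin":0},{"fingers":-1,"x":0,"y":0.0015,"z":-0.0005,"spin":0},{"fingers":-1,"x":0,"y":0.0015,"z":-0.0005,"spin":0},{"fingers":-1,"x":0,"y":0.0015,"z":-0.0005,"spin":0},{"fingers":-1,"x":0,"y":0.0015,"z":-0.0005,"spin":0},{"fingers":-1,"x":0,"y":0.0015,"z":-0.0005,"spin":0}]' 25
python3 f.py; python3 chk.py
python3 - <<'E'
from h import *
S,d=grab('scene');cv2.imwrite('pics/p2.png',cv2.resize(S[170:260,370:490],(800,600),interpolation=2)[:,:,::-1])
W=cloud('scene',d,hsvmask(S,(0,150,60),(4,255,255)));W=W[W[:,1]>.26];print('pin',np.median(W,0))
E
```

```text
time_s: 25.3
ee_pos: [0.4912, 0.1638, 0.1697]
eef_rot: [-1.571, 0.0, 1.74]
force: [-0.8, 1.0, 2.8]
grip_width: 0.0178
F [-0.88 -0.06  2.54] [0.55 0.41 0.33] [0.49115118 0.16384528 0.1697425 ] 25.9 0.017996207531843934
Fn 3.771673741269924
pad face -4.381230462306575 37 deck -10.034809456821828 527
[0.4912 0.1638 0.1697] [-0.93 -0.2   2.75]
stem depth tilt 20.083824427110308 axis off -3.742367786846912 lateral -1.8773334909861121 108 0.001251647276441912
side slope [-0.0041045  -0.00213836]
tip pred [0.5254 0.1697 0.0699] [416.4 233.    0.9] dot [417.7 230.6   0.9]
dot px 0 0 0
pin [0.52249481 0.28474809 0.06862595]
```

View pics/p2.png

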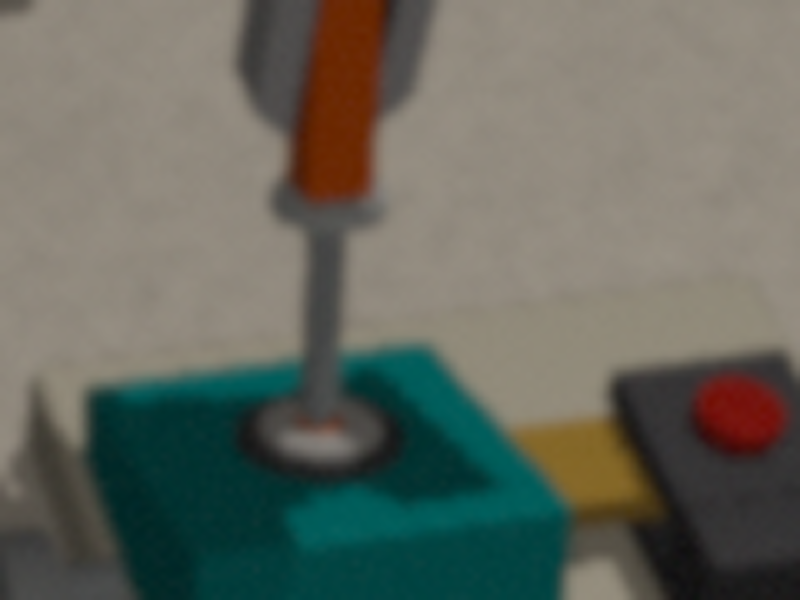

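The stem meets the pad at (318,415) in the crop, with the rest of the orange dot just visible around it. The pad is sunk in its ring, and the red head is seated. Handing in.

```bash
python3 -c "
from station import workorder; print(workorder.hand_in())"
```

```text
the job is handed in; nothing more can be done
None
```

The pin is fully home and the probe is being held on the pad dot, square to the deck and pressed to about half travel. I handed the job in at about 26 s of the 48 s allowed; it reports no verdict.

**Pin:** I pushed it down until it met the hard stop, at about 20 N with no further travel. The camera then put the head top at 68.5 mm, against 69 mm for home, and the last check read 68.6 mm.

**Probe:** The tool can't tilt, so I gripped the orange probe, lifted it most of the way out of its stand and pivoted it between the jaws against the hole's rim. That gave about 18°. I took out the last 2° by rocking it on the pad with a light grip, then firmed the grip to 25 N.

**Last checks:**
- **Tilt:** 20.1° from the depth picture, against 20° for the deck. An earlier reading of 22° was thrown out because it included pad pixels.
- **Press:** the force reading of about 3.8 N means about 3.5 mm sunk. The depth picture gives about 4.4 mm. They differ by almost 1 mm, one on each side of the 4 mm target.
- **Position:** the tip is on the dot within about 2 mm as seen in the picture. A tip estimate from before the rocking falls about 3 mm off centre; I trusted the picture.

I kept clear of the padlock, mouse, bottle and look-alikes, but I did not measure them again at the end.

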